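# Preset 360 points per turn on the thumbwheels and load it

## Robot

A 6-joint arm with a two-finger parallel gripper is mounted at the origin on a cart in front of the work surface, level with it; the furniture and walls round the work are solid. World frame = base frame: x ahead of the robot, y to its left, z up, the work surface at z = 0. Lengths are in m, angles in rad, forces in N, time in s.
With the tool pointing down it reaches from about 0.4 to 0.825 m from the base axis. Payload 7 kg.
Tool frame: the origin (TCP) lies on the centre line of the jaws, within the pads' length; the fingertips stand arm.tip_reach ahead of it and the grasp point (between the pads) lies 5 mm behind it (arm.tip_reach is the distance from the TCP to the fingertips, in m); z points along the fingers, y is the line along which they close (so a half turn about z gives the same grasp; the last joint's range is limited). The gripper opens to 88 mm and grips with 3 to 60 N. Pads are 19 mm wide; open, the fingers measure 130 mm over their backs; the gripper's body (78 mm by 193 mm) begins 47 mm behind the grasp point.
Start: joints at [-0.883, 0.359, 0.012, 0, -1.224, -0.288], TCP at [0.263, -0.622, 0.241] pointing down, gripper open.
Joint ranges: [-3.07, 3.07], [-1.43, 2.12], [-1.02, 1.25], [-3.03, 1.67], [-3.05, -0], [-3.03, 3.03]. Speed limits (rad/s): [2.39, 2.39, 3.01, 3.14, 3.14, 3.14].

## Interface

Orientations are given as [roll, pitch, yaw] about the fixed x, y, z axes, in that order (R = Rz(yaw) Ry(pitch) Rx(roll)).
In Python, from station import status, optics, order, arm gives the robot as it stands. The module is installed in compiled form; this text tells all that it offers.
- The arm moves only by the shell command python3 -m jog 'ROWS' [FORCE]. ROWS is JSON, a list of rows, each a list of 3 entries, a list of its own where there are three numbers: the gripper command: -1 is shut, 1 is fully open, values between are in proportion, then the shift along the tool's x, y, z in mm, then the turn about the tool's z in rad. A call has 1 to 20 rows; each row is the pose to reach, as a shift and turn from the pose commanded when the call began, along the tool's axes at that moment; what a row does not reach only later rows make up. A row lasts 1/8 s, in which the tool goes at most 62.5 mm and 10.7 degrees, less where a joint would pass 70% of its speed; a pose out of reach is approached as far as the arm can. A call with a gripper value outside its range is refused whole. The fingers move at their own pace and stop on an object; FORCE is the grip in N (left out, the last holds). Time passes only in rows, so rows that repeat a pose let the fingers close. It gives the time, the measured TCP pose, the force, the opening and the grip force at its end, in the units of the state.
- status.get_state(): the state, without advancing time (a new reading comes with each control period).
- optics.grab_frame(name): name is "scene" or "top" or "wrist"; returns a dict with "color" (384x512x3 uint8, red, green, blue), "mtx" (3x3 intrinsics, pixels), "cam_to_world" (4x4, takes a point from camera to world coordinates). Camera axes: x right, y down, z forward; pixel columns grow to the right and rows downward; lengths in m; the calibration is good to about 2 mm. A picture is of the moment at which its call begins. There is no depth.
- order.job_done(): hands the job in; it is judged then, once.
The state is a dict: "t": time; "q": joint angles; "qd": joint speeds; "joint_efforts": joint torques, N m; "eef_pos": TCP position; "ee_rot": TCP orientation; "force": force on the tool from outside, world axes, zero at the start; "moment": the same for the moment, N m; "width": finger opening in m; "gripper_force": force on a finger pad.
Only numpy, scipy, OpenCV 4.12 (cv2) and the standard library are available. Lean on these libraries where they do the work, as an engineer would, in place of code of your own. Each camera call takes 0.05 s, during which the arm holds its last target. There are 200 camera calls.

## Task

The next roundness measurement is to take 360 points per turn. With light fingertip pressure turn the three thumbwheels of the preset unit until they read 3, 6, 0 from left to right, each resting in its click, and only then press the square load key fully down and let it come up again. Leave the parts lying about where they are.

Things in the scene. Friction and masses are not known exactly. Their poses are not given: they have to be found in the camera images.
- preset_unit: Preset unit: cream desk console 125 (x) x 200 (y) x 62 mm, heavy, does not slide. Origin: centre of its underside; x points away from the user, y to the user's left. On its dark top panel (62 mm up): three black thumbwheels side by side (y = +49, +15, -19 mm) and right of them a grey square key (y = -69). Never press on it, its wheels or key with more than 20 N.
- hundreds_slot (a point): Middle of the left (hundreds) wheel's opening, on the panel face (62 mm above the table), straight below the wheel's highest point; axes as the unit's. The bank of wheels is clipped in by hand: all three stand out equally, but anything from 9 to 21 mm. Wheel: rigid, serrated rim, radius 28 mm, 20 mm wide, axle along y, 14 mm gap to the next; frame ribs between them 3.5 mm high.
- tens_slot (a point): Middle of the middle (tens) wheel's opening, on the panel face (62 mm above the table), straight below the wheel's highest point; axes as the unit's. A wheel is turned by a fingertip pressed on its top (7 to 10 N grips well, 20 N is too much) and dragged along the unit's x, 17.6 mm a click. The white numeral, 10 mm high, on top between two dark marks is the reading.
- units_slot (a point): Middle of the right (units) wheel's opening, on the panel face (62 mm above the table), straight below the wheel's highest point; axes as the unit's. A sprung roller holds each wheel in its click: about 4 N along the rim lifts it over, and past half way it falls into the next click by itself.
- wheel_hundreds (a joint): Left wheel, rad: reading = value / 0.628 (0 at 0, 3 at 1.885). Ten clicks 0.628 rad apart, stops just beyond 0 and 9. Grows as its top moves along the unit's +x, away from the user.
- wheel_tens (a joint): Middle wheel, rad: reading = value / 0.628 (0 at 0, 6 at 3.770). Ten clicks 0.628 rad apart, stops just beyond 0 and 9. Grows as its top moves along the unit's +x, away from the user.
- wheel_units (a joint): Right wheel, rad: reading = value / 0.628 (0 at 0, 9 at 5.655). Ten clicks 0.628 rad apart, stops just beyond 0 and 9. Grows as its top moves along the unit's +x, away from the user.
- load_key_top (a point): Centre of the top face of the load key, a grey square key 26 x 26 mm standing 12 mm out of the panel; the point moves with the key.
- load_key (a joint): Travel of the load key, m: 0 up, 0.005 fully down. Its spring takes 2.2 N to start and 7.2 N at the bottom (6.5 N presses it 4.3 mm, enough), and lifts it when let go; the stop at the bottom is rigid.
- ring_gauge: Bystander: steel ring gauge, 66 mm diameter, 22 mm high, lying left of the unit. Origin: centre of its underside.
- flange_part: Bystander: turned steel flange, 60 mm diameter, 32 mm high, standing right of the unit. Origin: centre of its underside.
- plug_gauge: Bystander: upright steel plug gauge, 25 mm diameter, 64 mm high, standing behind the unit. Origin: centre of its underside.
Mind the look-alikes: they are no part of the job. What is shaped like the preset_unit but yellow is not meant.

How it is judged:
By the outcome, as a careful person would: the job done as asked, in the order asked, and still so for the second after the job is handed in, with the robot touching nothing.
It also fails if it takes over 72 s, if anything falls off the work surface, if the arm or the gripper's body presses on something with over 40 N, if the wrist force passes 120 N, or if a joint passes its speed limit or range.

## Working session

There is one attempt and no reset: what is moved stays moved. The work goes in short steps, Python scripts to look and compute and a shell command to move; the robot and the scene stay as the last step left them, time stands still between calls to the robot, and variables do not carry over. Pictures are saved under pics/ and viewed, at most 10 in all, crops included, and the job is handed in when it is done.

```bash
mkdir -p pics
cat > h.py <<'E'
import numpy as np, cv2, pickle
from station import status, optics, order, arm
def grab(n,f):
    d=optics.grab_frame(n); pickle.dump(d,open(f'pics/{f}.pkl','wb')); return d
def load(f): return pickle.load(open(f'pics/{f}.pkl','rb'))
def ray(d,u,v):
    T=np.array(d['cam_to_world']);r=T[:3,:3]@np.linalg.solve(np.array(d['mtx']),[u,v,1.]);return T[:3,3],r/np.linalg.norm(r)
def onz(d,u,v,z):
    o,r=ray(d,u,v);return o+r*(z-o[2])/r[2]
def tri(l):
    A=0;b=0
    for d,u,v in l:
        o,r=ray(d,u,v);P=np.eye(3)-np.outer(r,r);A=A+P;b=b+P@o
    return np.linalg.solve(A,b)
def proj(d,p):
    T=np.linalg.inv(np.array(d['cam_to_world']));c=T[:3,:3]@np.array(p)+T[:3,3];q=np.array(d['mtx'])@c;return q[:2]/q[2]
def save(im,f): cv2.imwrite(f'pics/{f}.png',cv2.cvtColor(im,cv2.COLOR_RGB2BGR))
E
python3 - <<'E'
from h import *
a=grab('scene','s0')['color'];b=grab('top','t0')['color']
save(cv2.resize(np.vstack([a,b]),None,fx=.78,fy=.78,interpolation=cv2.INTER_AREA),'both')
s=status.get_state();print(s['eef_pos'],s['ee_rot'],s['force'],s['width'],arm.tip_reach,s['t'])
E
```

```text
[ 0.2625521  -0.62138227  0.23971501] [ 3.14007556e+00 -1.24323397e-04 -2.74188782e+00] [-0.17276647  0.03947145 -0.29022133] 0.08758570084360004 0.014 0.1
```

View pics/both.png

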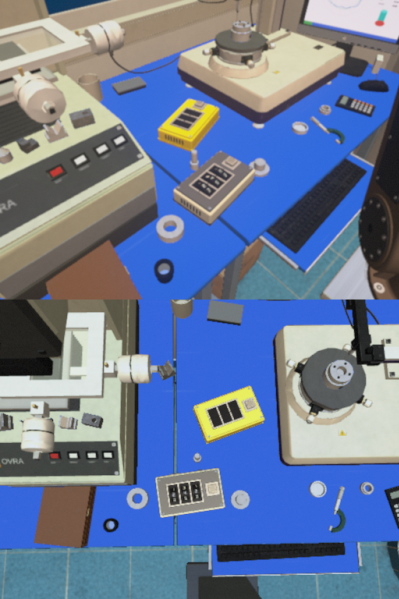

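The picture shows two units of this shape. The cream one is at about (244,247) in the top view and (273,237) in the scene view. The yellow one is at about (292,147) and (241,159). The cream one fits the description, and it also has the ring on its left, the flange on its right and the plug behind. I'll confirm with an enlarged crop.

Run:
```python
from h import *
a=load('s0')['color'][185:290,210:360];b=load('t0')['color'][205:285,190:310]
A=cv2.resize(a,(750,525),interpolation=cv2.INTER_CUBIC);save(A,'cs')
B=cv2.resize(b,(780,520),interpolation=cv2.INTER_CUBIC);save(B,'ct')
for n in('s0','t0'):
  print(n,proj(load(n),[0,0,0]),proj(load(n),[.5,0,0]),proj(load(n),[.5,-.2,0]))
```

```text
s0 [547.24011741 375.27872724] [316.52191366 213.93325735] [368.02025873 176.93595799]
t0 [306.79807681 461.80321101] [299.91518188 245.33095535] [379.02061723 244.06760532]
```

View pics/cs.png

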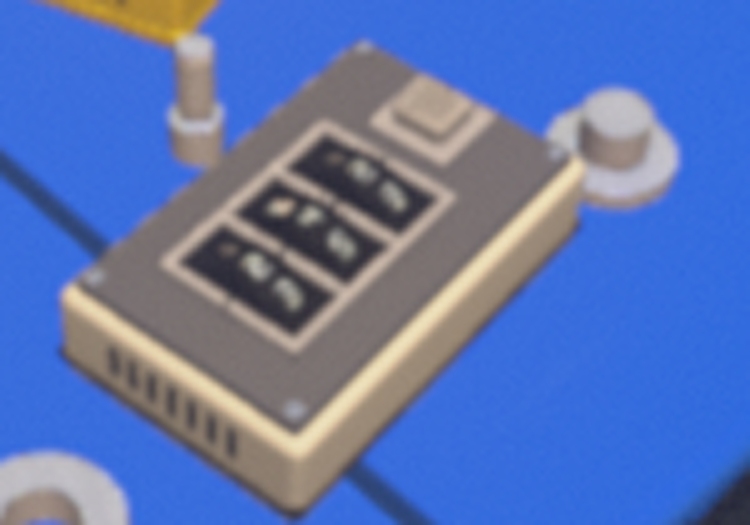

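View pics/ct.png

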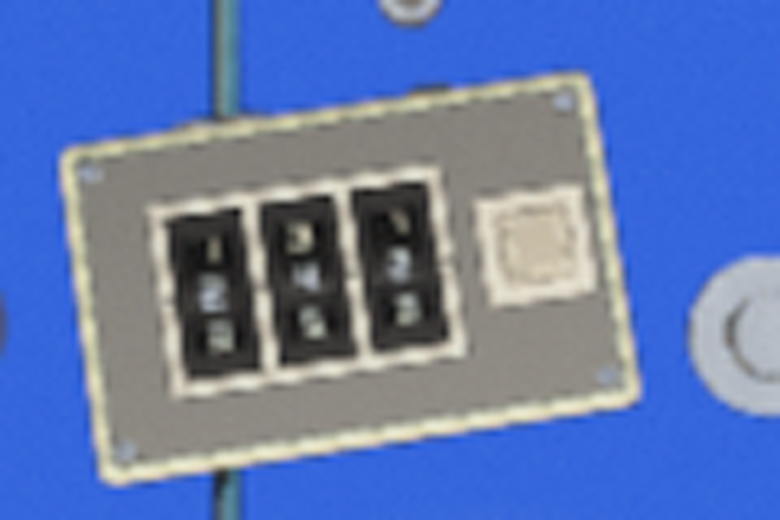

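The crops confirm the cream unit. Its wheels seem to read 2, 4, 2, with the key on the right at (537,246) in the top crop. Next I'll triangulate the four screws, the frame and the key.

Run:
```python
from h import *
s=load('s0');t=load('t0')
T=lambda u,v:(t,190+u/6.5-.4,205+v/6.5-.4)
S=lambda u,v:(s,210+u/5-.4,185+v/5-.4)
pr={'TL':((91,175),(95,278)),'TR':((565,102),(363,46)),'BR':((608,377),(557,152)),'BL':((126,452),(295,410)),'key':((537,246),(433,106)),
'fTL':((150,208),(165,263)),'fTR':((437,170),(325,122)),'fBR':((463,352),(455,196)),'fBL':((178,396),(297,351))}
P={k:tri([T(*a),S(*b)]) for k,(a,b) in pr.items()}
for k,p in P.items(): print(k,p.round(4))
c=sum(P[k] for k in('TL','TR','BR','BL'))/4
x=(P['TL']+P['TR']-P['BL']-P['BR'])[:2];y=(P['TL']+P['BL']-P['TR']-P['BR'])[:2]
print(c,np.arctan2(x[1],x[0]),np.arctan2(-y[0],y[1]),np.linalg.norm(x)/2,np.linalg.norm(y)/2)
a=np.arctan2(-y[0],y[1]);R=np.array([[np.cos(a),-np.sin(a)],[np.sin(a),np.cos(a)]])
for k,p in P.items(): print(k,(R.T@(p-c)[:2]).round(4))
print('frame',R.T@(sum(P[k] for k in('fTL','fTR','fBR','fBL'))/4-c)[:2])
for yy in(.049,.015,-.019,-.069):print(c[:2]+R@[0,yy])
st=status.get_state();print(st['ee_rot'],st['q'])
```

```text
TL [0.5332 0.2347 0.0603]
TR [0.5572 0.0606 0.0617]
BR [0.4566 0.0469 0.0614]
BL [0.4331 0.2213 0.0616]
key [0.5042 0.0724 0.0705]
fTL [0.5195 0.2118 0.0637]
fTR [0.5328 0.1081 0.0635]
fBR [0.4664 0.0994 0.064 ]
fBL [0.4524 0.2023 0.0626]
[0.49502975 0.14086169 0.06124434] 0.13357824785093594 0.13553454008521076 0.10127939539809913 0.17584278746587845
TL [0.0505 0.0878]
TR [ 0.0508 -0.088 ]
BR [-0.0508 -0.0879]
BL [-0.0505  0.0881]
key [-0.0002 -0.0691]
fTL [0.0338 0.0669]
fTR [ 0.033  -0.0376]
fBR [-0.034  -0.0372]
fBL [-0.0339  0.0666]
frame [-0.00026477  0.01468486]
[0.48840887 0.18941232]
[0.49300295 0.15572413]
[0.49759703 0.12203593]
[0.50435303 0.07249447]
[ 3.14007556e+00 -1.24323397e-04 -2.74188782e+00] [-8.82890855e-01  3.59318301e-01  1.11614596e-02 -3.31737652e-04
 -1.22412936e+00 -2.88087787e-01]
```

The unit sits at yaw 0.135 with its wheels on the centreline. I'll move over the tens wheel with the gripper shut and its closing axis along the unit's x, so the turn is -1.307 about tool z.

```bash
python3 -m jog '[[-1,[-257,313,0],-0.65],[-1,[-257,313,0],-0.65],[-1,[-257,313,0],-0.65],[-1,[-257,313,0],-0.65],[-1,[-257,313,0],-0.65],[-1,[-257,313,0],-0.65],[-1,[-257,313,0],-0.65],[-1,[-514,626,0],-1.307],[-1,[-514,626,0],-1.307],[-1,[-514,626,0],-1.307],[-1,[-514,626,0],-1.307],[-1,[-514,626,0],-1.307],[-1,[-514,626,0],-1.307],[-1,[-514,626,0],-1.307],[-1,[-514,626,0],-1.307],[-1,[-514,626,0],-1.307],[-1,[-514,626,0],-1.307]]' 10
python3 - <<'E'
from h import *
w=grab('wrist','w0')
save(cv2.resize(w['color'],(768,576),interpolation=cv2.INTER_CUBIC),'w0')
s=status.get_state();print(s['eef_pos'],s['ee_rot'],s['force'],s['width'],s['t'],s['q'])
E
```

```text
t: 2.22
eef_pos: [0.4923, 0.1539, 0.2407]
ee_rot: [-3.142, 0.0, -1.436]
force: [-0.3, -0.8, 0.7]
width: 0.0003
gripper_force: 0.0
[0.4923162  0.15390678 0.24079854] [-3.14133887e+00  2.15940535e-04 -1.43605585e+00] [ 0.31923056  0.1129606  -0.43774853] 0.0004141757260052316 2.275 [ 6.83943758e-01  9.51003399e-02 -3.33881487e-01 -5.68670312e-05
 -1.14148531e+00 -5.49179646e-01]
```

View pics/w0.png

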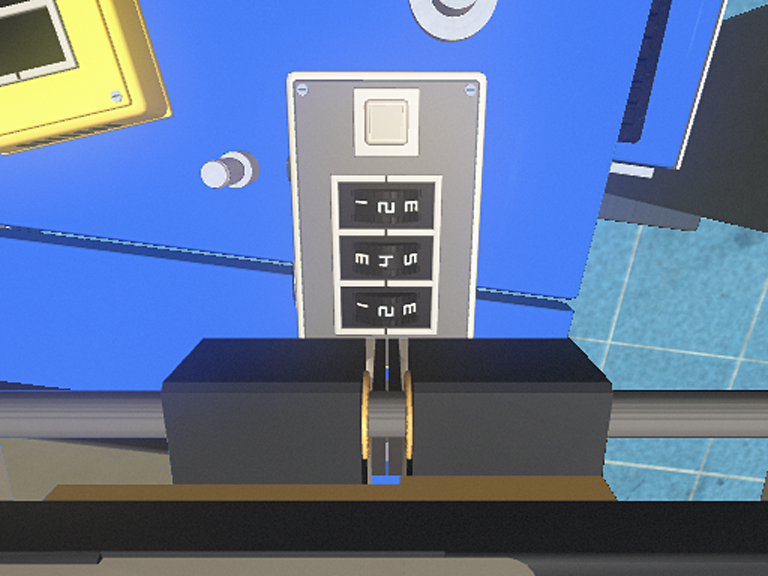

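The wrist view confirms the readings from left to right: hundreds 2 at (387,310), tens 4 at (387,259), units 2 at (387,207), with the key at (387,123). So the moves are +1, +2 and -2 clicks. Tens goes first: I descend behind the top of the wheel and probe in small steps, stopping when a force shows.

```bash
cat > ck.py <<'E'
from station import status
import sys,numpy as np
s=status.get_state();f=np.array(s['force']);p=np.array(s['eef_pos'])
c=np.array([.49503,.14086]);a=.1355;R=np.array([[np.cos(a),-np.sin(a)],[np.sin(a),np.cos(a)]])
print('t%.2f unit_xy_mm'%s['t'],(R.T@(p[:2]-c)*1000).round(1),'z %.2f'%(p[2]*1000),'F',(R.T@f[:2]).round(1),f[2].round(1))
sys.exit(abs(f[2])>float(sys.argv[1]) if len(sys.argv)>1 else 0)
E
python3 -m jog '[[-1,[-1.7,8,60],0],[-1,[-1.7,8,110],0],[-1,[-1.7,8,130],0],[-1,[-1.7,8,136],0],[-1,[-1.7,8,138],0],[-1,[-1.7,8,138],0]]' >/dev/null; python3 ck.py 3 && python3 -m jog '[[-1,[0,0,1.5],0],[-1,[0,0,1.5],0]]' >/dev/null; python3 ck.py 3 && python3 -m jog '[[-1,[0,0,1.5],0],[-1,[0,0,1.5],0]]' >/dev/null; python3 ck.py 3 && python3 -m jog '[[-1,[0,0,1.5],0],[-1,[0,0,1.5],0]]' >/dev/null; python3 ck.py 3 && python3 -m jog '[[-1,[0,0,1],0],[-1,[0,0,1],0]]' >/dev/null; python3 ck.py 3 && python3 -m jog '[[-1,[0,0,1],0],[-1,[0,0,1],0]]' >/dev/null; python3 ck.py
```

```text
t3.02 unit_xy_mm [-8.  16.1] z 103.58 F [-0.3 -0.2] -0.1
t3.02 unit_xy_mm [-8.  16.1] z 103.58 F [-0.3 -0.2] -0.1
t3.02 unit_xy_mm [-8.  16.1] z 103.58 F [-0.3 -0.2] -0.1
t3.02 unit_xy_mm [-8.  16.1] z 103.58 F [-0.3 -0.2] -0.1
t3.02 unit_xy_mm [-8.  16.1] z 103.58 F [-0.3 -0.2] -0.1
t3.02 unit_xy_mm [-8.  16.1] z 103.58 F [-0.3 -0.2] -0.1False
False
False
False
False
```

```bash
sed -i 's/sys.exit(abs/sys.exit(int(abs/; s/ if len(sys/) if len(sys/' ck.py
python3 -m jog '[[-1,[0,0,1.5],0],[-1,[0,0,1.5],0]]' >/dev/null; python3 ck.py 2.5 && python3 -m jog '[[-1,[0,0,1.5],0],[-1,[0,0,1.5],0]]' >/dev/null && python3 ck.py 2.5 && python3 -m jog '[[-1,[0,0,1.5],0],[-1,[0,0,1.5],0]]' >/dev/null && python3 ck.py 2.5 && python3 -m jog '[[-1,[0,0,1],0],[-1,[0,0,1],0]]' >/dev/null && python3 ck.py 2.5 && python3 -m jog '[[-1,[0,0,1],0],[-1,[0,0,1],0]]' >/dev/null && python3 ck.py 2.5 && python3 -m jog '[[-1,[0,0,1],0],[-1,[0,0,1],0]]' >/dev/null && python3 ck.py 2.5 && python3 -m jog '[[-1,[0,0,1],0],[-1,[0,0,1],0]]' >/dev/null && python3 ck.py 2.5 && python3 -m jog '[[-1,[0,0,1],0],[-1,[0,0,1],0]]' >/dev/null && python3 ck.py 2.5
```

```text
t3.27 unit_xy_mm [-8.4 16.1] z 101.46 F [ 0.  -0.4] 0.3
t3.52 unit_xy_mm [-8.7 16. ] z 99.47 F [0.2 0.1] 0.4
t3.77 unit_xy_mm [-8.7 15.9] z 97.88 F [ 0.4 -0.8] 0.1
t4.03 unit_xy_mm [-8.6 16. ] z 96.97 F [-0.6 -0.3] -0.3
t4.28 unit_xy_mm [-8.6 16. ] z 95.98 F [-0.7 -0. ] 0.2
t4.53 unit_xy_mm [-8.6 16. ] z 94.97 F [-1.1  0. ] 0.1
t4.78 unit_xy_mm [-8.6 16. ] z 93.98 F [-0.9 -0.5] 0.2
t5.03 unit_xy_mm [-8.7 16. ] z 92.95 F [ 0.  -0.4] 0.1
```

```bash
python3 -m jog '[[-1,[0,0,1],0],[-1,[0,0,1],0]]' >/dev/null; python3 ck.py 2 && python3 -m jog '[[-1,[0,0,1],0],[-1,[0,0,1],0]]' >/dev/null && python3 ck.py 2 && python3 -m jog '[[-1,[0,0,1],0],[-1,[0,0,1],0]]' >/dev/null && python3 ck.py 2 && python3 -m jog '[[-1,[0,0,1],0],[-1,[0,0,1],0]]' >/dev/null && python3 ck.py 2 && python3 -m jog '[[-1,[0,0,1],0],[-1,[0,0,1],0]]' >/dev/null && python3 ck.py 2 && python3 -m jog '[[-1,[0,0,1],0],[-1,[0,0,1],0]]' >/dev/null && python3 ck.py 2 && python3 -m jog '[[-1,[0,0,1],0],[-1,[0,0,1],0]]' >/dev/null && python3 ck.py 2 && python3 -m jog '[[-1,[0,0,1],0],[-1,[0,0,1],0]]' >/dev/null && python3 ck.py 2
```

```text
t5.28 unit_xy_mm [-8.7 16. ] z 91.97 F [-0.4 -0.2] -0.3
t5.53 unit_xy_mm [-8.6 16. ] z 90.96 F [ 0.1 -0.5] -0.4
t5.78 unit_xy_mm [-8.6 16. ] z 89.96 F [-1.2 -1.3] -0.6
t6.03 unit_xy_mm [-8.6 16. ] z 88.98 F [-0.5 -0.9] 0.1
t6.28 unit_xy_mm [-8.6 16. ] z 87.97 F [0.  0.4] -0.2
t6.53 unit_xy_mm [-8.5 16. ] z 87.14 F [0.6 0.2] 2.2
```

```bash
python3 -m jog '[[-1,[0,0,0.3],0],[-1,[0,0,0.3],0]]' >/dev/null; python3 ck.py 5 && python3 -m jog '[[-1,[0,0,0.3],0],[-1,[0,0,0.3],0]]' >/dev/null && python3 ck.py 5
```

```text
t6.78 unit_xy_mm [-8.4 16. ] z 86.96 F [-0.5 -1.3] 2.4
t7.03 unit_xy_mm [-8.4 16. ] z 86.84 F [-1.1  0.5] 5.9
```

```bash
python3 -m jog '[[-1,[0,0,0.25],0],[-1,[0,0,0.25],0]]' >/dev/null; python3 ck.py 11 && python3 -m jog '[[-1,[0,-1.5,0],0],[-1,[0,-3,0],0],[-1,[0,-3,0],0]]' >/dev/null && python3 ck.py 12 && python3 -m jog '[[-1,[0,-1.5,0],0],[-1,[0,-3,0],0],[-1,[0,-3,0],0]]' >/dev/null && python3 ck.py
```

```text
t7.28 unit_xy_mm [-8.3 16. ] z 86.76 F [-2.  -0.5] 6.8
t7.65 unit_xy_mm [-5.5 16. ] z 86.99 F [-3.5 -0.3] 11.1
t8.03 unit_xy_mm [-1.8 16.1] z 87.20 F [-1.6 -2.2] 9.7
```

```bash
python3 -m jog '[[-1,[0,-1.7,0],0],[-1,[0,-3.5,0],0],[-1,[0,-3.5,0],0]]' >/dev/null; python3 ck.py 13 && python3 -m jog '[[-1,[0,-1.7,0],0],[-1,[0,-3.5,0],0],[-1,[0,-3.5,0],0]]' >/dev/null && python3 ck.py 13 && python3 -m jog '[[-1,[0,-1.7,0.1],0],[-1,[0,-3.5,0.2],0],[-1,[0,-3.5,0.2],0]]' >/dev/null && python3 ck.py
```

```text
t8.40 unit_xy_mm [ 2.1 16.1] z 87.21 F [ 1.1 -1.1] 9.2
t8.78 unit_xy_mm [ 5.9 16.1] z 87.02 F [ 3.1 -2.4] 5.2
t9.15 unit_xy_mm [ 8.7 16.2] z 86.60 F [ 1.8 -0.9] 6.9
```

The first tens click went over: the x force resisted and then pulled through. I'll repeat the stroke with the same profile.

```bash
python3 -m jog '[[-1,[0,0,-6],0],[-1,[0,9,-6],0],[-1,[0,17,-6],0],[-1,[0,17,-3],0],[-1,[0,17,-1],0],[-1,[0,17,-0.2],0],[-1,[0,17,-0.2],0]]' >/dev/null; python3 ck.py 10 && python3 -m jog '[[-1,[0,-1.5,0],0],[-1,[0,-3,0],0],[-1,[0,-4.5,0],0],[-1,[0,-6,0],0],[-1,[0,-6,0],0]]' >/dev/null && python3 ck.py 14 && python3 -m jog '[[-1,[0,-2,0],0],[-1,[0,-4,0],0],[-1,[0,-6,0],0],[-1,[0,-8,0],0],[-1,[0,-8,0],0]]' >/dev/null && python3 ck.py 14 &&  python3 -m jog '[[-1,[0,-1.7,0.1],0],[-1,[0,-3.5,0.2],0],[-1,[0,-3.5,0.2],0]]' >/dev/null && python3 ck.py
```

```text
t10.03 unit_xy_mm [-8.9 16. ] z 86.67 F [-2.3  0.3] 7.7
t10.65 unit_xy_mm [-1.9 16.1] z 87.22 F [-1.5 -1. ] 9.6
t11.28 unit_xy_mm [ 6.6 16.2] z 86.96 F [ 4.3 -2.2] 5.6
t11.65 unit_xy_mm [ 8.6 16.1] z 86.55 F [-2.4 -0.4] 10.3
```

```bash
python3 -m jog '[[-1,[0,0,-7],0],[-1,[-16,9,-7],0],[-1,[-33,17,-7],0],[-1,[-33,17,-7],0],[-1,[-33,17,-3],0],[-1,[-33,17,-1],0],[-1,[-33,17,-0.4],0],[-1,[-33,17,-0.4],0]]' >/dev/null; python3 ck.py 10 && python3 -m jog '[[-1,[0,-1.5,0],0],[-1,[0,-3,0],0],[-1,[0,-4.5,0],0],[-1,[0,-6,0],0],[-1,[0,-6,0],0]]' >/dev/null && python3 ck.py 14 && python3 -m jog '[[-1,[0,-2,0],0],[-1,[0,-4,0],0],[-1,[0,-6,0],0],[-1,[0,-8,0],0],[-1,[0,-8,0],0]]' >/dev/null && python3 ck.py 14 &&  python3 -m jog '[[-1,[0,-1.7,0.1],0],[-1,[0,-3.5,0.2],0],[-1,[0,-3.5,0.2],0]]' >/dev/null && python3 ck.py
```

```text
t12.65 unit_xy_mm [-8.5 48.6] z 86.76 F [-1.8 -0.1] 7.1
t13.28 unit_xy_mm [-1.7 48.6] z 87.25 F [-1.  -1.3] 8.3
t13.90 unit_xy_mm [ 6.7 48.8] z 86.98 F [ 4.1 -3.9] 5.9
t14.28 unit_xy_mm [ 8.9 48.7] z 86.58 F [-0.6 -1.3] 9.0
```

Now the units wheel, two strokes toward the user.

```bash
python3 -m jog '[[-1,[0,0,-7],0],[-1,[34,0,-8],0],[-1,[67.5,0,-8],0],[-1,[67.5,0,-7],0],[-1,[67.5,0,-3],0],[-1,[67.5,0,-1],0],[-1,[67.5,0,-0.2],0],[-1,[67.5,0,-0.2],0]]' >/dev/null; python3 ck.py 10 && python3 -m jog '[[-1,[0,1.5,0],0],[-1,[0,3,0],0],[-1,[0,4.5,0],0],[-1,[0,6,0],0],[-1,[0,6,0],0]]' >/dev/null && python3 ck.py 14 && python3 -m jog '[[-1,[0,2,0],0],[-1,[0,4,0],0],[-1,[0,6,0],0],[-1,[0,8,0],0],[-1,[0,8,0],0]]' >/dev/null && python3 ck.py 14 &&  python3 -m jog '[[-1,[0,1.7,0.1],0],[-1,[0,3.5,0.2],0],[-1,[0,3.5,0.2],0]]' >/dev/null && python3 ck.py
```

```text
t15.28 unit_xy_mm [  9. -18.] z 86.69 F [-0.9 -0.8] 5.8
t15.90 unit_xy_mm [  3.9 -17.9] z 87.17 F [2.9 0.1] 6.5
t16.52 unit_xy_mm [ -5.4 -18. ] z 87.02 F [-2.5  3.1] 11.0
t16.90 unit_xy_mm [ -9.8 -18.1] z 86.43 F [-5.   4.4] 10.8
```

```bash
python3 -m jog '[[-1,[0,0,-7],0],[-1,[0.5,-9,-8],0],[-1,[0.5,-18.5,-8],0],[-1,[0.5,-18.5,-7],0],[-1,[0.5,-18.5,-3],0],[-1,[0.5,-18.5,-1],0],[-1,[0.5,-18.5,-0.1],0],[-1,[0.5,-18.5,-0.1],0]]' >/dev/null; python3 ck.py 10 && python3 -m jog '[[-1,[0,1.5,0],0],[-1,[0,3,0],0],[-1,[0,4.5,0],0],[-1,[0,6,0],0],[-1,[0,6,0],0]]' >/dev/null && python3 ck.py 14 && python3 -m jog '[[-1,[0,2,0],0],[-1,[0,4,0],0],[-1,[0,6,0],0],[-1,[0,8,0],0],[-1,[0,8,0],0]]' >/dev/null && python3 ck.py 14 &&  python3 -m jog '[[-1,[0,1.7,0.1],0],[-1,[0,3.5,0.2],0],[-1,[0,3.5,0.2],0]]' >/dev/null && python3 ck.py
python3 -m jog '[[-1,[0,0,-10],0],[-1,[-100,0,-70],0],[-1,[-100,0,-120],0],[-1,[-60,0,-150],0],[-1,[-32,0,-150],0],[-1,[-32,0,-150],0],[-1,[-32,0,-150],0]]'
python3 - <<'E'
from h import *
w=grab('wrist','w1')
save(cv2.resize(w['color'][100:240,180:340],(800,700),interpolation=cv2.INTER_CUBIC)[:600],'w1')
E
```

```text
t17.90 unit_xy_mm [  9.8 -19.1] z 86.60 F [-1.  -0.2] 4.3
t18.52 unit_xy_mm [  4.9 -18.6] z 87.08 F [ 3.1 -0.7] 6.7
t19.15 unit_xy_mm [ -4.2 -18.7] z 87.11 F [-1.8  1.4] 12.7
t19.52 unit_xy_mm [ -8.5 -18.8] z 86.59 F [-5.1  3. ] 13.3
t: 20.4
eef_pos: [0.4852, 0.1525, 0.2356]
ee_rot: [3.14, -0.0, -1.435]
force: [0.1, 0.4, -0.0]
width: 0.0003
gripper_force: 0.0
```

View pics/w1.png

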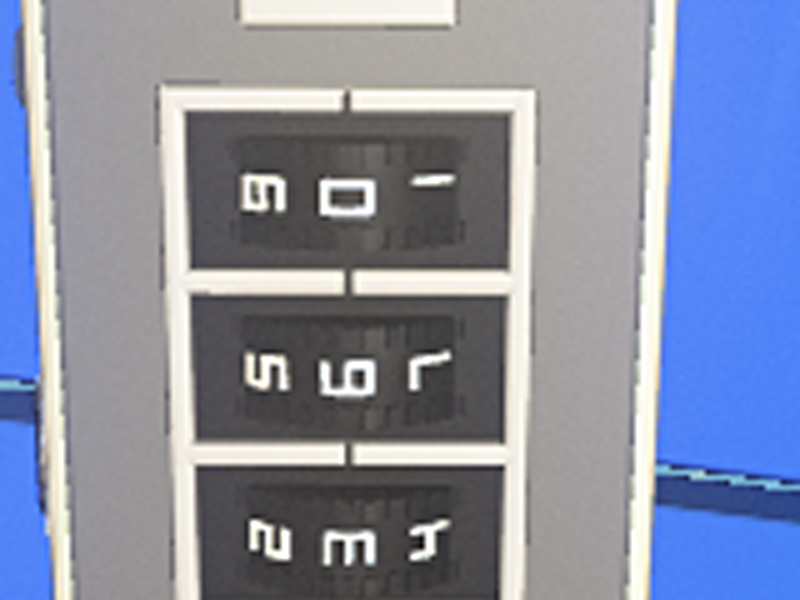

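The wheels now read 3 (350,547), 6 (350,378) and 0 (347,197), each centred between its marks. Next, the load key.

```bash
python3 -m jog '[[-1,[41,-4,0],0],[-1,[82,-8,0],0],[-1,[82,-8,60],0],[-1,[82,-8,110],0],[-1,[82,-8,135],0],[-1,[82,-8,143],0],[-1,[82,-8,143],0],[-1,[82,-8,143],0]]' >/dev/null; python3 ck.py 2 && python3 -m jog '[[-1,[0,0,1],0],[-1,[0,0,2],0],[-1,[0,0,2],0]]' >/dev/null && python3 ck.py 5 && python3 -m jog '[[-1,[0,0,1],0],[-1,[0,0,1],0]]' >/dev/null && python3 ck.py 5 &&  python3 -m jog '[[-1,[0,0,1],0],[-1,[0,0,1],0]]' >/dev/null && python3 ck.py 5 && python3 -m jog '[[-1,[0,0,1],0],[-1,[0,0,1],0]]' >/dev/null && python3 ck.py 5 && python3 -m jog '[[-1,[0,0,1],0],[-1,[0,0,1],0]]' >/dev/null && python3 ck.py 5 && python3 -m jog '[[-1,[0,0,1],0],[-1,[0,0,1],0]]' >/dev/null && python3 ck.py 5
```

```text
t21.45 unit_xy_mm [  1.3 -68.6] z 94.23 F [-0.4  0.3] 0.2
t21.82 unit_xy_mm [  0.5 -69. ] z 91.33 F [-0.3  0.3] 0.7
t22.07 unit_xy_mm [  0.4 -69. ] z 90.04 F [-0.1  0.1] -0.0
t22.32 unit_xy_mm [  0.4 -69. ] z 88.97 F [-0.9  0.5] -0.2
t22.57 unit_xy_mm [  0.5 -69. ] z 88.19 F [-0.2  0.2] 1.5
t22.82 unit_xy_mm [  0.5 -69. ] z 87.22 F [-1.2  0. ] 3.1
t23.07 unit_xy_mm [  0.6 -69. ] z 86.19 F [-1.5  0.6] 4.2
```

```bash
python3 -m jog '[[-1,[0,0,1],0],[-1,[0,0,1],0]]' >/dev/null; python3 ck.py 8 && python3 -m jog '[[-1,[0,0,1],0],[-1,[0,0,1],0]]' >/dev/null && python3 ck.py 8 && python3 -m jog '[[-1,[0,0,0.5],0],[-1,[0,0,0.5],0]]' >/dev/null && python3 ck.py 8 && python3 -m jog '[[-1,[0,0,0.4],0],[-1,[0,0,0.4],0]]' >/dev/null && python3 ck.py 8 && python3 -m jog '[[-1,[0,0,0.3],0],[-1,[0,0,0.3],0]]' >/dev/null && python3 ck.py 8 && python3 -m jog '[[-1,[0,0,0.3],0],[-1,[0,0,0.3],0]]' >/dev/null && python3 ck.py 8
```

```text
t23.32 unit_xy_mm [  0.5 -69. ] z 85.17 F [-1.1  0.8] 5.2
t23.57 unit_xy_mm [  0.5 -69. ] z 84.23 F [-1.5  1.2] 6.0
t23.82 unit_xy_mm [  0.5 -69. ] z 83.81 F [-2.  -0.2] 6.8
t24.07 unit_xy_mm [  0.6 -69. ] z 83.46 F [-1.7 -0.4] 7.5
t24.32 unit_xy_mm [  0.5 -69. ] z 83.29 F [-2.6  0.3] 8.2
```

```bash
python3 -m jog '[[-1,[0,0,0.2],0],[-1,[0,0,0.2],0]]' >/dev/null; python3 ck.py 11 && python3 -m jog '[[-1,[0,0,0.1],0],[-1,[0,0,0.1],0]]' >/dev/null; python3 ck.py
python3 -m jog '[[-1,[0,0,-3],0],[-1,[0,0,-10],0],[-1,[0,0,-60],0],[-1,[0,0,-110],0],[-1,[-82,0,-152],0],[-1,[-82,0,-152],0],[-1,[-82,0,-152],0],[-1,[-82,0,-152],0]]'
python3 - <<'E'
from h import *
w=grab('wrist','w2')
save(cv2.resize(w['color'],(768,576),interpolation=cv2.INTER_CUBIC),'w2')
E
```

```text
t24.57 unit_xy_mm [  0.6 -69. ] z 83.26 F [-2.9  1.3] 9.5
t24.82 unit_xy_mm [  0.6 -69. ] z 83.23 F [-3.7  0.3] 10.6
t: 25.82
eef_pos: [0.4932, 0.1535, 0.234]
ee_rot: [3.14, -0.0, -1.435]
force: [0.2, -0.5, -0.4]
width: 0.0003
gripper_force: 0.0
```

View pics/w2.png

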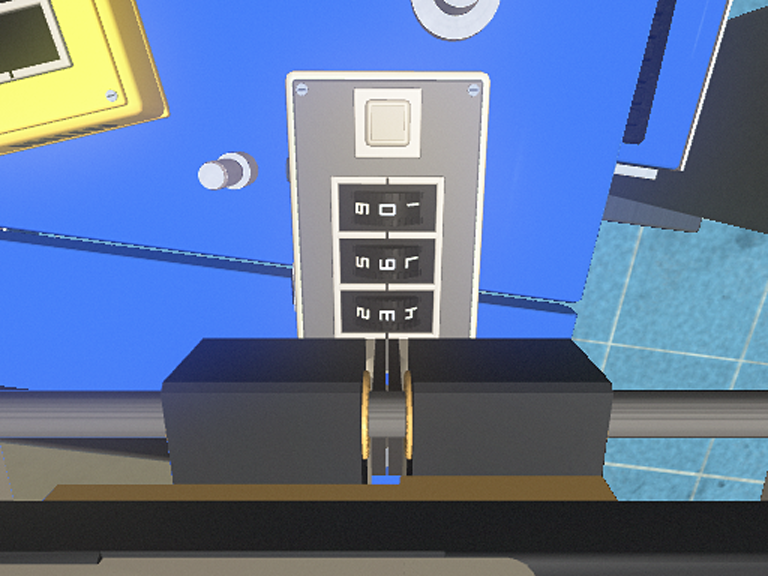

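The wheels read 3 (387,313), 6 (387,263) and 0 (387,210). The key at (387,123) is up again, the parts in view are where they were, and the arm is clear.

```bash
python3 -c "from station import order;print(order.job_done())"
```

```text
the job is handed in; nothing more can be done
None
```

The thumbwheels read 3, 6, 0, each in its click; I then pressed the load key to its stop (about 10.6 N), let it come up again, and handed the job in at about 26 s with the arm clear.

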